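# Mount the frame holder on the tracer and start a trace

## Task

Set the frame holder with the spectacles down on the frame tracer so that both end holes go over the tracer's two pegs and its plate sits flat on the deck; put it down, do not drop it. Then, with the holder in place, press the tracer's keys fully down and release them one at a time: first the large round key, then the long bar key, then the small round key. Never press the square key, and leave the other things on the bench where they are.

Things in the scene. Friction and masses are not known exactly. Their poses are not given: they have to be found in the camera images.
- holder: Loose frame holder, 0.2 kg: aluminium plate 70 (x) x 200 (y) x 8 mm with a black spectacle front on it (to 13 mm high, 68 mm either side of the middle) and a black upright grip block in the middle, 40 (x) x 16 (y) mm, top at 54 mm. A 15 mm through hole at y = +85 and -85 mm fits over a peg; either end may go on either peg. Origin: centre of the underside; z up
- holder_grip (a point): Point on the holder's axis in the grip block, 42 mm above the plate's underside: a good TCP height to pinch it from above across its 16 mm (fingers closing along the holder's y); axes as the holder's
- tracer: Frame tracer, a low white machine fixed to the bench, 220 (x) x 270 (y) mm, flat top 45 mm above the bench: four keys in a row along its front (-x) edge, behind them a black deck with two upright steel pegs, and a hood along the back (from x = 82 mm) rising 41 mm above the top. Origin: centre of its underside; x points from the keys to the hood
- seat (a point): Point on the tracer's deck midway between the two pegs, 45 mm above the bench, axes as the tracer's. The pegs stand 85 mm either side of it along its y; each is 10 mm across and 15 mm tall with a tapered top. With the holder fully home its origin lies at this point and its y axis is along this y
- key_large_top (a point): Centre of the top of the large round key, 32 mm across; grey, on the tracer's front row, 60 mm above the bench when up (15 mm above the tracer's top). The four keys stand 52 mm apart in an order that differs from start to start
- key_large (a joint): Travel of the large round key: 0 up, grows as it is pushed down, stops at 0.006 m; springs back; about 4 N to push right down
- key_bar_top (a point): Centre of the top of the long bar key, 38 x 14 mm (long side along the tracer's x); grey, on the tracer's front row, 60 mm above the bench when up (15 mm above the tracer's top). The four keys stand 52 mm apart in an order that differs from start to start
- key_bar (a joint): Travel of the long bar key: 0 up, grows as it is pushed down, stops at 0.006 m; springs back; about 4 N to push right down
- key_small_top (a point): Centre of the top of the small round key, 16 mm across; grey, on the tracer's front row, 60 mm above the bench when up (15 mm above the tracer's top). The four keys stand 52 mm apart in an order that differs from start to start
- key_small (a joint): Travel of the small round key: 0 up, grows as it is pushed down, stops at 0.006 m; springs back; about 4 N to push right down
- key_square_top (a point): Centre of the top of the square key, 24 x 24 mm (not to be pressed); grey, on the tracer's front row, 60 mm above the bench when up (15 mm above the tracer's top). The four keys stand 52 mm apart in an order that differs from start to start
- key_square (a joint): Travel of the square key: 0 up, grows as it is pushed down, stops at 0.006 m; springs back; about 4 N to push right down
- lens_pot: Bystander, to be left alone: clear jar with a white cap, 54 mm across, 60 mm tall; origin: centre of its underside
- screwdriver: Bystander, to be left alone: small screwdriver lying flat, 150 mm long; origin: its underside near mid-length
- case: Bystander, to be left alone: black spectacle case, 60 x 155 x 40 mm; origin: centre of its underside
- lens_blank: Bystander, to be left alone: loose glass lens blank, a 70 mm disc 13 mm thick; origin: centre of its underside
- bottle: Bystander, to be left alone: clear bottle with a red cap, 76 mm across, 220 mm tall; origin: centre of its underside
- cup: Bystander, to be left alone: white mug, 74 mm across, 85 mm tall; origin: centre of its underside

How it is judged:
On the way, in this order (a step that is already met when the one before it is completed fails the run):
1. the holder sits flat on the deck over both pegs, released (z of holder in the frame of seat below 0.003 m and horizontal distance between holder and seat below 0.005 m and angle between the y axis of holder and the y axis of seat, either way round below 0.1 rad and angle between holder's own z axis and vertical below 0.05 rad and contact force between the fingers and holder below 0.3 N), for 0.2 s.
2. the large round key is pressed down alone, the holder in place (value of joint key_large above 0.004 m and value of joint each of key_bar, key_small, key_square below 0.002 m and z of holder in the frame of seat below 0.003 m and horizontal distance between holder and seat below 0.005 m and angle between the y axis of holder and the y axis of seat, either way round below 0.1 rad and angle between holder's own z axis and vertical below 0.05 rad), for 0.04 s.
3. the long bar key is pressed down alone, the holder in place (value of joint key_bar above 0.004 m and value of joint each of key_large, key_small, key_square below 0.002 m and z of holder in the frame of seat below 0.003 m and horizontal distance between holder and seat below 0.005 m and angle between the y axis of holder and the y axis of seat, either way round below 0.1 rad and angle between holder's own z axis and vertical below 0.05 rad), for 0.04 s.
4. the small round key is pressed down alone, the holder in place (value of joint key_small above 0.004 m and value of joint each of key_large, key_bar, key_square below 0.002 m and z of holder in the frame of seat below 0.003 m and horizontal distance between holder and seat below 0.005 m and angle between the y axis of holder and the y axis of seat, either way round below 0.1 rad and angle between holder's own z axis and vertical below 0.05 rad), for 0.04 s.
At the end, for the whole second after the job is handed in: The holder lies on the deck over both pegs: underside within 3 mm of the deck, centre within 5 mm of the seat point, along the peg line within 0.1 rad, tilt under 0.05 rad, at rest (0.02 m/s) and released; all four keys up again (under 2 mm). A key counts as pressed beyond 4 mm, the others up (all of step 1 and value of joint each of key_large, key_bar, key_small, key_square below 0.002 m and linear speed of holder below 0.02 m/s); the robot touches nothing.
It fails at once if a key is pressed (beyond 4 mm) while the holder is not in place on the tracer (distance between holder and seat above 0.02 m and value of joint any of key_large, key_bar, key_small, key_square above 0.004 m).
It fails at once if the square key is pressed (beyond 3 mm) (value of joint key_square above 0.003 m).
It fails at once if the holder is dropped (falls faster than 0.5 m/s, out of the fingers) (linear speed of holder above 0.5 m/s and contact force between the fingers and holder below 0.05 N).
It fails at once if a bystander is moved by more than 40 mm (distance of any of lens_pot, screwdriver, case, lens_blank, bottle, cup from where it was at the start of the episode above 0.04 m).
It also fails if it takes over 56 s, if anything falls off the work surface, if the arm or the gripper's body presses on something with over 40 N, if the wrist force passes 120 N, or if a joint passes its speed limit or range.

## Robot

A 7-joint arm with a two-finger parallel gripper is mounted at the origin on the work surface. World frame = base frame: x ahead of the robot, y to its left, z up, the work surface at z = 0. Lengths are in m, angles in rad, forces in N, time in s.
With the tool pointing down it reaches from about 0.35 to 0.9 m from the base axis. Payload 8.1 kg.
Tool frame: the origin (TCP) lies between the finger pads, 19 mm behind the fingertips; this is the grasp point; z points along the fingers, x is the direction in which the jaws open and shut, and the axes are right-handed (so a half turn about z gives the same grasp; the last joint's range is limited). The gripper opens to 92 mm and grips with 3 to 60 N. Pads are 19 mm wide; open, the fingers measure 130 mm over their backs; the gripper's body (75 mm by 190 mm) begins 47 mm behind the grasp point.
Start: joints at [1.183, 0.434, 0.025, 1.573, -0.012, 1.134, -0.075], TCP at [0.176, -0.6, 0.246] pointing down, gripper open.
Joint ranges: [-2.62, 2.62], [-0.44, 2.09], [-1.27, 1.32], [0.08, 2.57], [-1.32, 4.46], [0.12, 2], [-2.74, 2.74]. Speed limits (rad/s): [2.22, 2.22, 3.01, 3.01, 3.14, 3.14, 3.14].

## Interface

Orientations are given as a rotation vector (axis times angle).
In Python, from station import bot, cams, sign_off gives the robot as it stands. The module is installed in compiled form; this text tells all that it offers.
- The arm moves only by the shell command python3 -m jog 'ROWS' [FORCE]. ROWS is a JSON object of lists of equal length, an entry for each row: "slide": the shift along the tool's x, y, z in mm, a list of three; "roll": the turn about the tool's z in degrees; "gripper": the opening in per cent of the stroke, from 0 (shut) to 100 (fully open). A call has 1 to 5 rows; each row shifts and turns the commanded pose from where the row before left it, along the tool's axes as they then stand; what a row does not reach is not made up. A row lasts 1/10 s, in which the tool goes at most 50 mm and 8.59 degrees, less where a joint would pass 70% of its speed; a pose out of reach is approached as far as the arm can. A call is refused whole if a number of a shift passes 50 or a number of a turn 8.59, either way. A call with a gripper value outside its range is refused whole. The fingers move at their own pace and stop on an object; FORCE is the grip in N (left out, the last holds). Time passes only in rows, so rows that do not move let the fingers close. It gives the time, the measured TCP pose, the force and the opening at its end, in the units of the state.
- bot.get_obs(): the state, without advancing time (a new reading comes with each control period).
- cams.grab_frame(name): name is "scene" or "side" or "wrist"; returns a dict with "color" (420x560x3 uint8, red, green, blue), "mtx" (3x3 intrinsics, pixels), "R" (3x3) and "t" (3): a world point X has camera coordinates R X + t. Camera axes: x right, y down, z forward; pixel columns grow to the right and rows downward; lengths in m; the calibration is good to about 2 mm. A picture is of the moment at which its call begins. There is no depth.
- sign_off(): hands the job in, once; it reports no verdict.
The state is a dict: "time_s": time; "joint_pos": joint angles; "joint_vel": joint speeds; "tau": joint torques, N m; "position": TCP position; "tcp_rot": TCP orientation; "wrist_force": force on the tool from outside, world axes, zero at the start; "ft_torque": the same for the moment, N m; "grip_width": finger opening in m.
Only numpy, scipy, OpenCV 4.12 (cv2) and the standard library are available. Lean on these libraries where they do the work, as an engineer would, in place of code of your own. Each camera call takes 0.05 s, during which the arm holds its last target.

## Working session

There is one attempt and no reset: what is moved stays moved. The work goes in short steps, Python scripts to look and compute and a shell command to move; the robot and the scene stay as the last step left them, time stands still between calls to the robot, and variables do not carry over. Pictures are saved under pics/ and viewed, and the job is handed in when it is done.

```bash
mkdir -p pics; python3 - <<'E'
from station import bot,cams
import cv2
for n in ["scene","side","wrist"]:
    f=cams.grab_frame(n); cv2.imwrite(f"pics/{n}0.png",f["color"][:,:,::-1]); print(n,f["mtx"].tolist(),f["R"].round(4).tolist(),f["t"].round(4).tolist())
o=bot.get_obs(); print(o)
E
```

```text
scene [[479.6513877231888, 0.0, 281.97905888152013], [0.0, 479.6513877231888, 202.16632854133923], [0.0, 0.0, 1.0]] [[-0.3355, 0.942, 0.0074], [0.632, 0.2309, -0.7397], [-0.6986, -0.2435, -0.6728]] [0.1981, -0.2869, 1.6892]
side [[493.00221971883457, 0.0, 270.5479146274948], [0.0, 493.00221971883457, 218.2331837111985], [0.0, 0.0, 1.0]] [[0.8807, -0.4736, -0.0074], [-0.3344, -0.6107, -0.7178], [0.3354, 0.6346, -0.6962]] [-0.5004, 0.2222, 1.0706]
wrist [[312.8433515196187, 0.0, 277.2331098055172], [0.0, 312.8433515196187, 214.40386470342233], [0.0, 0.0, 1.0]] [[0.281, -0.9597, -0.0006], [-0.9258, -0.2712, 0.2634], [-0.253, -0.0734, -0.9647]] [-0.624, -0.0327, 0.3887]
{'time_s': 0.15, 'joint_pos': array([ 1.18341173,  0.4350789 ,  0.02499829,  1.57384027, -0.01160598,
        1.13398117, -0.07509245]), 'joint_vel': array([-0.00023696, -0.00159961, -0.00027953, -0.00257602,  0.00041245,
       -0.00112588, -0.00117443]), 'tau': array([ 1.37226609e-03, -6.68259859e+01,  9.86159071e-01, -3.14695466e+01,
       -6.03991142e-02,  3.93654825e-02,  1.01908881e-04]), 'position': array([ 0.17544727, -0.59951891,  0.24493408]), 'tcp_rot': array([-2.51364343e+00,  1.88345508e+00,  1.55986246e-03]), 'wrist_force': array([-1.14075727, -0.20912927,  0.07281461]), 'ft_torque': array([ 0.04975696, -0.02574042, -0.014186  ]), 'grip_width': 0.0918997176490743}
```

View pics/scene0.png

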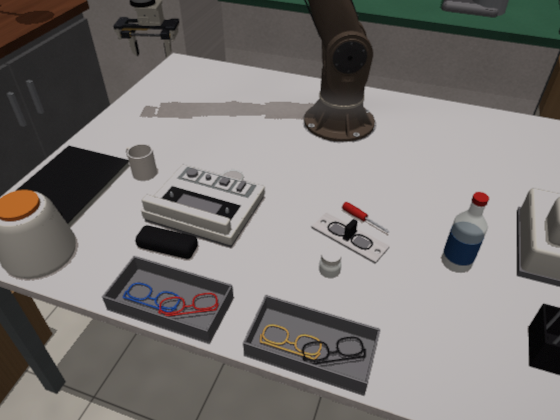

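View pics/side0.png

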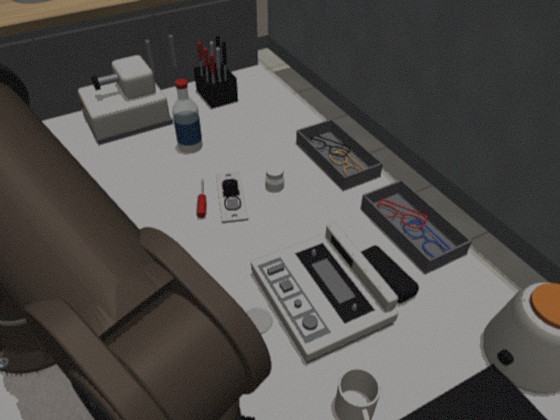

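View pics/wrist0.png

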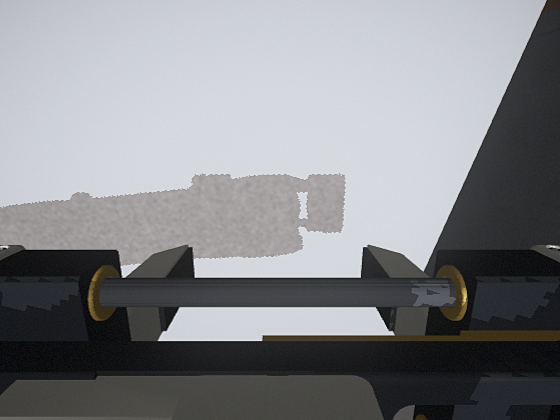

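The scene view shows the tracer at about (205,200), the holder at about (350,233) and the bottle at about (466,235). The side view shows the tracer at about (325,290) and the holder at about (231,196). I'll enlarge both.

```bash
cat > h.py <<'E'
from station import bot,cams
import cv2,numpy as np
from scipy.spatial.transform import Rotation as Ro
def ray(f,uv,z):
    uv=np.asarray(uv,float).reshape(-1,2)
    d=np.c_[uv,np.ones(len(uv))]@np.linalg.inv(f["mtx"]).T@f["R"]
    c=-f["R"].T@f["t"]
    return c+d*((z-c[2])/d[:,2])[:,None]
def proj(f,X):
    p=(np.asarray(X,float).reshape(-1,3)@f["R"].T+f["t"])@f["mtx"].T
    return p[:,:2]/p[:,2:]
def tri(f1,p1,f2,p2):
    P=[f["mtx"]@np.c_[f["R"],f["t"]] for f in(f1,f2)]
    X=cv2.triangulatePoints(P[0],P[1],np.array(p1,float),np.array(p2,float)).ravel()
    return X[:3]/X[3]
def crop(f,x,y,w,h,s,fn):
    cv2.imwrite(fn,cv2.resize(f["color"][y:y+h,x:x+w,::-1],None,fx=s,fy=s,interpolation=cv2.INTER_CUBIC))
E
python3 - <<'E'
from h import *
s=cams.grab_frame("scene");d=cams.grab_frame("side")
crop(s,135,155,135,85,5.9,"pics/s_tr.png")
crop(s,300,195,100,75,8,"pics/s_ho.png")
crop(d,245,220,160,140,4,"pics/d_tr.png")
crop(d,190,160,75,75,8,"pics/d_ho.png")
import pickle;pickle.dump((s,d),open("f0.pkl","wb"))
print(ray(s,[[205,200],[350,233]],0.045),ray(d,[[231,196]],0.01))
E
```

```text
[[ 0.58023768 -0.22694549  0.045     ]
 [ 0.56685623  0.17498565  0.045     ]] [[0.53192234 0.15998112 0.01      ]]
```

View pics/s_tr.png

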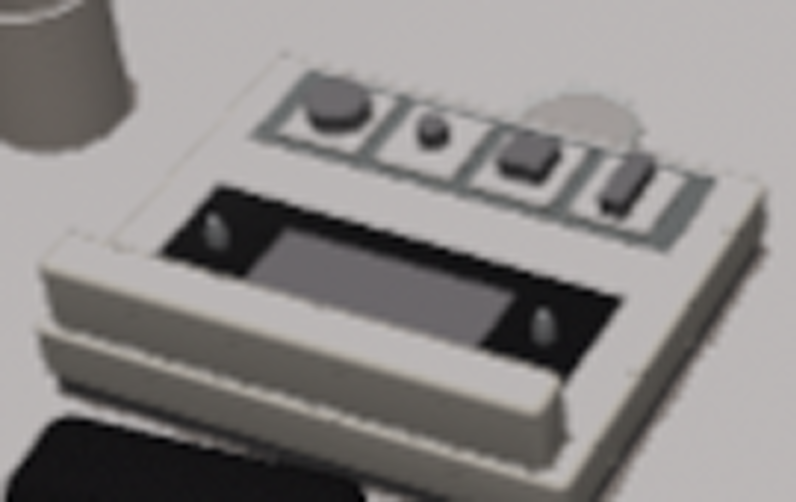

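View pics/s_ho.png

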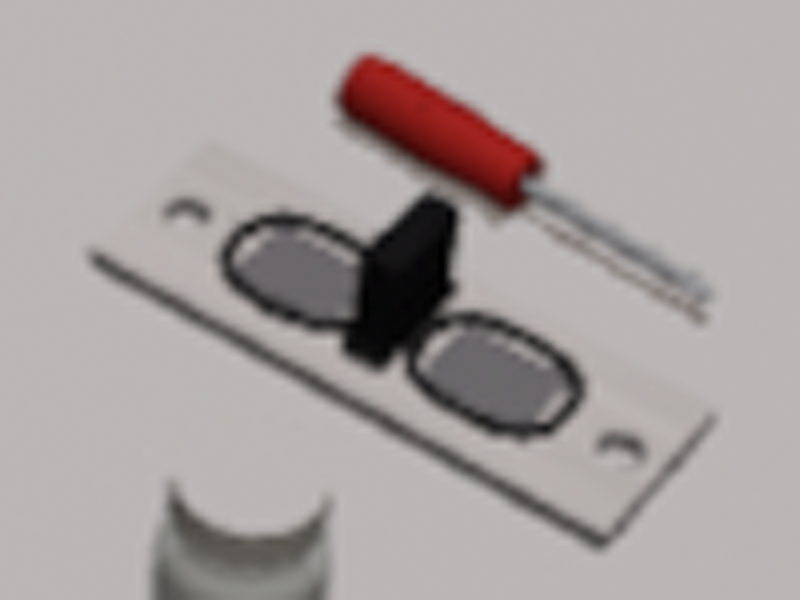

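View pics/d_tr.png

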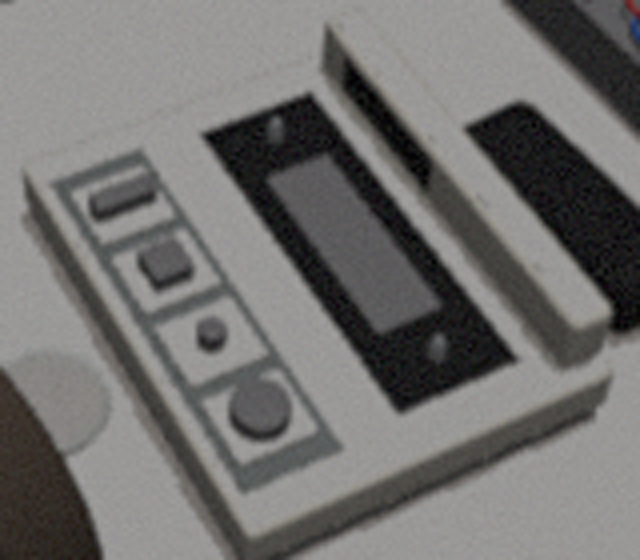

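View pics/d_ho.png

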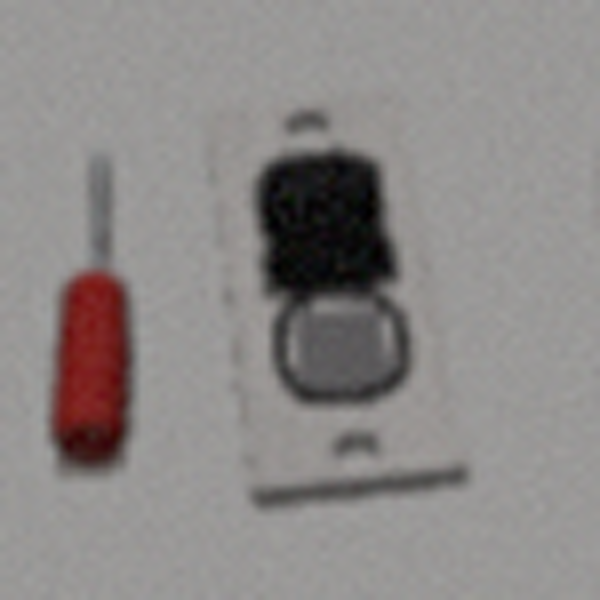

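```bash
python3 - <<'E'
from h import *
import pickle
s,d=pickle.load(open("f0.pkl","rb"))
np.set_printoptions(precision=4,suppress=True)
S=lambda p:(np.array(p,float)+.5)/5.9-.5+[135,155]
D=lambda p:(np.array(p,float)+.5)/4-.5+[245,220]
H=lambda p:(np.array(p,float)+.5)/8-.5+[300,195]
G=lambda p:(np.array(p,float)+.5)/8-.5+[190,160]
ks=S([[337,92],[433,124],[528,149],[630,172]]);kd=D([[262,402],[211,328],[166,258],[123,191]])
print("keys L S Q B\n",ray(s,ks,.06),"\n",ray(d,kd,.06))
for a,b in zip(ks,kd):print(tri(s,a,d,b))
ps=S([[213,213],[542,310]]);pd=D([[438,337],[277,119]])
print("pegtops");
for a,b in zip(ps,pd):print(tri(s,a,d,b))
print("deck s",ray(s,S([[220,187],[622,297]]),.045),"\n d",ray(d,D([[402,410],[203,133],[312,95],[515,358]]),.045))
print("holder corners s",ray(s,H([[92,250],[208,140],[712,415],[603,537]]),.008))
print("d",ray(d,G([[213,108],[390,95],[465,468],[255,490]]),.008))
print("holes s",ray(s,H([[187,210],[621,447]]),.008),ray(d,G([[356,447],[307,124]]),.008))
print("griptop s",ray(s,H([[365,270],[400,280],[458,205],[435,193]]),.054))
E
```

```text
keys L S Q B
 [[ 0.4923 -0.3113  0.06  ]
 [ 0.4985 -0.2564  0.06  ]
 [ 0.5    -0.2056  0.06  ]
 [ 0.4989 -0.1533  0.06  ]] 
 [[ 0.4913 -0.3126  0.06  ]
 [ 0.4919 -0.2609  0.06  ]
 [ 0.4941 -0.2096  0.06  ]
 [ 0.4963 -0.1573  0.06  ]]
[ 0.4915 -0.312   0.0592]
[ 0.4938 -0.2588  0.0559]
[ 0.4957 -0.2075  0.0564]
[ 0.4969 -0.1549  0.0576]
pegtops
[ 0.5925 -0.3227  0.0603]
[ 0.6001 -0.1524  0.0597]
deck s [[ 0.5602 -0.3402  0.045 ]
 [ 0.5657 -0.1294  0.045 ]] 
 d [[ 0.5576 -0.3426  0.045 ]
 [ 0.5642 -0.13    0.045 ]
 [ 0.636  -0.1349  0.045 ]
 [ 0.6277 -0.3442  0.045 ]]
holder corners s [[0.5402 0.0652 0.008 ]
 [0.4749 0.0872 0.008 ]
 [0.5435 0.2751 0.008 ]
 [0.6065 0.2523 0.008 ]]
d [[0.5374 0.2729 0.008 ]
 [0.5965 0.249  0.008 ]
 [0.5343 0.0625 0.008 ]
 [0.4701 0.086  0.008 ]]
holes s [[0.5108 0.0899 0.008 ]
 [0.5673 0.2502 0.008 ]] [[0.5074 0.0886 0.008 ]
 [0.5633 0.2484 0.008 ]]
griptop s [[0.5637 0.1607 0.054 ]
 [0.5642 0.1723 0.054 ]
 [0.5246 0.1819 0.054 ]
 [0.5217 0.1736 0.054 ]]
```

```bash
cat >> h.py <<'E'
def togo(x,y,z,yaw):
    """tool-axis shift (mm) to point, and roll (deg) so that the tool x lies along world angle yaw (deg), mod 180"""
    o=bot.get_obs();M=Ro.from_rotvec(o["tcp_rot"]).as_matrix()
    a=np.degrees(np.arctan2(M[1,0],M[0,0]))
    r=-((yaw-a+90)%180-90)   # tool z down
    print("t",round(o["time_s"],2),"pos",o["position"].round(4),"xdir",round(a,2),"tilt",np.degrees(np.arccos(-M[2,2])).round(2),"F",o["wrist_force"].round(2),"w",round(o["grip_width"],4),"q7",o["joint_pos"][6].round(2))
    print("slide now",(M.T@(np.array([x,y,z])-o["position"])*1000).round(1),"roll",round(r,2))
E
python3 - <<'E'
from h import *
togo(.537,.169,.246,70.3)
togo(.537,.169,.246,-19.7)
E
```

```text
t 0.25 pos [ 0.1755 -0.5996  0.2452] xdir -73.69 tilt 0.04 F [0.07 0.03 0.79] w 0.0918 q7 -0.08
slide now [-6.362e+02 -5.628e+02 -4.000e-01] roll 36.01
t 0.25 pos [ 0.1755 -0.5996  0.2452] xdir -73.69 tilt 0.04 F [0.07 0.03 0.79] w 0.0918 q7 -0.08
slide now [-6.362e+02 -5.628e+02 -4.000e-01] roll -53.99
```

```bash
R='{"slide":[[-36,-32,0],[-36,-32,0],[-36,-32,0],[-36,-32,0],[-36,-32,0]],"roll":[0,0,0,0,0],"gripper":[100,100,100,100,100]}' ; unset R
python3 -m jog '{"slide":[[-36,-32,0],[-36,-32,0],[-36,-32,0],[-36,-32,0],[-36,-32,0]],"roll":[0,0,0,0,0],"gripper":[100,100,100,100,100]}'
python3 - <<'E'
from h import *
togo(.537,.169,.246,70.3)
E
```

```text
time_s: 0.75
position: [0.2791, -0.3803, 0.2456]
tcp_rot: [2.514, -1.884, 0.001]
wrist_force: [0.8, 0.5, -0.2]
grip_width: 0.0919
t 0.75 pos [ 0.2791 -0.3803  0.2456] xdir -73.69 tilt 0.02 F [ 0.82  0.52 -0.15] w 0.0919 q7 -0.48
slide now [-454.8 -401.8   -0.5] roll 36.01
```

```bash

python3 -m jog '{"slide":[[-36,-32,0],[-36,-32,0],[-36,-32,0],[-36,-32,0],[-36,-32,0]],"roll":[0,0,0,0,0],"gripper":[100,100,100,100,100]}'
python3 -m jog '{"slide":[[-36,-32,0],[-36,-32,0],[-36,-32,0],[-36,-32,0],[-36,-32,0]],"roll":[0,0,0,0,0],"gripper":[100,100,100,100,100]}'
python3 - <<'E'
from h import *
togo(.537,.169,.246,70.3)
E
```

```text
time_s: 1.25
position: [0.382, -0.1627, 0.2458]
tcp_rot: [2.514, -1.884, 0.001]
wrist_force: [1.0, -0.5, -0.4]
grip_width: 0.0915
time_s: 1.75
position: [0.4851, 0.055, 0.2457]
tcp_rot: [-2.514, 1.884, -0.001]
wrist_force: [2.3, -1.3, -0.1]
grip_width: 0.0917
t 1.75 pos [0.4851 0.055  0.2457] xdir -73.72 tilt 0.03 F [ 2.33 -1.31 -0.05] w 0.0917 q7 -1.64
slide now [-94.9 -81.8  -0.3] roll 35.98
```

```bash

python3 -m jog '{"slide":[[-36,-32,0],[-36,-32,0],[-17,-15,0],[0,0,0],[0,0,0]],"roll":[0,0,0,8.5,8.5],"gripper":[100,100,100,100,100]}'
python3 -m jog '{"slide":[[0,0,0],[0,0,0],[0,0,0],[0,0,0]],"roll":[8.5,8.5,2,0],"gripper":[100,100,100,100]}'
python3 - <<'E'
from h import *
togo(.537,.169,.246,70.3)
f=cams.grab_frame("wrist");cv2.imwrite("pics/w1.png",f["color"][:,:,::-1])
print(proj(f,[[.537,.169,.054],[.537,.169,.008]]))
E
```

```text
time_s: 2.25
position: [0.5354, 0.162, 0.2451]
tcp_rot: [2.203, -2.239, -0.001]
wrist_force: [-0.0, -0.5, 0.0]
grip_width: 0.0915
time_s: 2.65
position: [0.5353, 0.1609, 0.2455]
tcp_rot: [1.808, -2.569, 0.0]
wrist_force: [0.0, -0.2, 0.7]
grip_width: 0.0921
t 2.65 pos [0.5353 0.1609 0.2455] xdir -109.7 tilt 0.02 F [ 0.   -0.21  0.69] w 0.0921 q7 -2.43
slide now [-8.2  1.2 -0.5] roll -0.0
[[269.81945347 198.13051302]
 [270.65594655 190.10617557]]
```

View pics/w1.png

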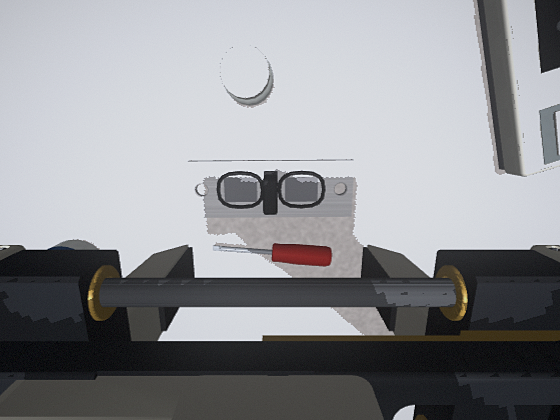

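The wrist view shows the holder level. Its holes are at about (201,189) and (340,188), with the grip block at about (270,191). I'll refine the pose from this view.

```bash

python3 - <<'E'
from h import *
f=cams.grab_frame("wrist");crop(f,180,150,190,80,4.2,"pics/w1z.png")
h=ray(f,[[201,189],[340.5,188]],.008);print(h,h.mean(0),np.linalg.norm(h[0]-h[1]))
E
```

```text
[[0.56676874 0.24847732 0.008     ]
 [0.51089909 0.08802812 0.008     ]] [0.53883391 0.16825272 0.008     ] 0.16989810118093882
```

View pics/w1z.png

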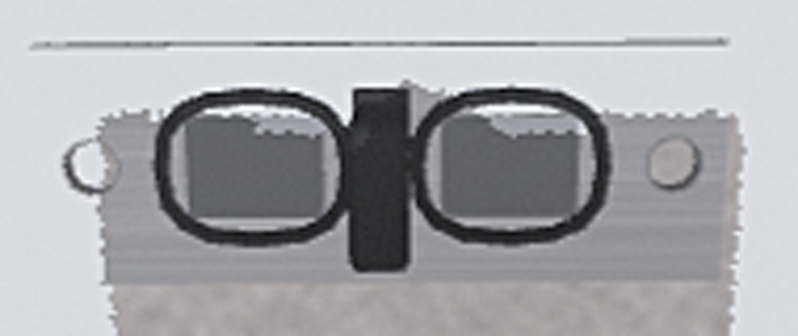

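```bash

python3 - <<'E'
from h import *
togo(.5383,.1682,.042,70.8)
E
python3 -m jog '{"slide":[[-7.5,0,20],[0,0,40],[0,0,40],[0,0,30],[0,0,0]],"roll":[-0.4,0,0,0,0],"gripper":[100,100,100,100,100]}'
python3 - <<'E'
from h import *
togo(.5383,.1682,.042,70.8)
E
```

```text
t 2.75 pos [0.5353 0.1608 0.2455] xdir -109.6 tilt 0.01 F [ 0.33  0.48 -0.37] w 0.0916 q7 -2.43
slide now [ -8.   -0.3 203.5] roll -0.4
time_s: 3.25
position: [0.5354, 0.1666, 0.1118]
tcp_rot: [1.815, -2.555, -0.003]
wrist_force: [-0.7, -0.1, -0.4]
grip_width: 0.0921
t 3.25 pos [0.5354 0.1666 0.1118] xdir -109.22 tilt 0.42 F [-0.71 -0.13 -0.37] w 0.0921 q7 -2.5
slide now [-2.8 -2.7 69.8] roll -0.02
```

```bash

python3 -m jog '{"slide":[[-1.5,-2,20],[0,0,20],[0,0,0],[0,0,0]],"roll":[0,0,0,0],"gripper":[100,100,100,100]}'
python3 - <<'E'
from h import *
togo(.5383,.1682,.042,70.8)
E
```

```text
time_s: 3.65
position: [0.5409, 0.1689, 0.0769]
tcp_rot: [-1.818, 2.561, -0.0]
wrist_force: [0.4, 0.6, -0.2]
grip_width: 0.092
t 3.65 pos [0.5409 0.1689 0.0769] xdir -109.27 tilt 0.06 F [ 0.39  0.61 -0.17] w 0.092 q7 -2.52
slide now [ 1.6  2.3 34.9] roll -0.07
```

```bash

python3 -m jog '{"slide":[[1,2.3,12],[0,0,12],[0,0,10],[0,0,0],[0,0,0]],"roll":[0,0,0,0,0],"gripper":[100,100,100,100,100]}'
python3 - <<'E'
from h import *
togo(.5383,.1682,.042,70.8)
f=cams.grab_frame("wrist");cv2.imwrite("pics/w2.png",f["color"][:,:,::-1])
E
```

```text
time_s: 4.15
position: [0.5376, 0.1684, 0.0411]
tcp_rot: [1.818, -2.561, -0.0]
wrist_force: [0.2, -0.2, -0.1]
grip_width: 0.0917
t 4.15 pos [0.5376 0.1684 0.0411] xdir -109.28 tilt 0.05 F [ 0.15 -0.19 -0.07] w 0.0917 q7 -2.55
slide now [-0.  -0.8 -0.9] roll -0.08
```

View pics/w2.png

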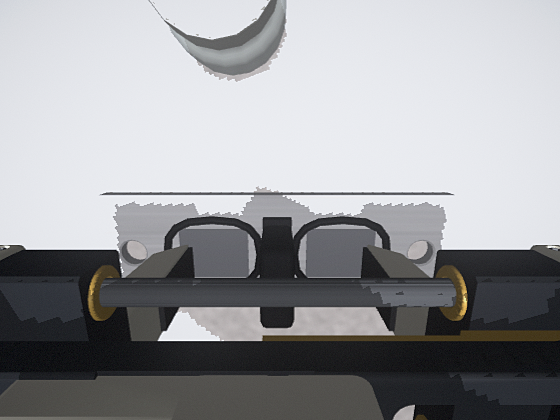

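The fingers straddle the grip block symmetrically: the block is at about column 277 and the holes at (133,251) and (421,251). I'll close the gripper.

```bash

python3 -m jog '{"slide":[[0,0,0],[0,0,0],[0,0,0],[0,0,0],[0,0,0]],"roll":[0,0,0,0,0],"gripper":[0,0,0,0,0]}' 30
python3 -m jog '{"slide":[[0,0,0],[0,0,0],[0,0,0]],"roll":[0,0,0],"gripper":[0,0,0]}'
python3 - <<'E'
from h import *
togo(.5383,.1682,.042,70.8)
f=cams.grab_frame("wrist");cv2.imwrite("pics/w3.png",f["color"][:,:,::-1])
E
```

```text
time_s: 4.7
position: [0.5379, 0.1685, 0.0416]
tcp_rot: [-1.818, 2.562, -0.0]
wrist_force: [-0.2, -0.5, 0.4]
grip_width: 0.0564
time_s: 5.0
position: [0.5378, 0.1685, 0.0415]
tcp_rot: [1.818, -2.562, 0.0]
wrist_force: [0.8, -0.3, -0.4]
grip_width: 0.0326
t 5.0 pos [0.5378 0.1685 0.0415] xdir -109.29 tilt 0.0 F [ 0.79 -0.27 -0.43] w 0.0326 q7 -2.55
slide now [ 0.1 -0.6 -0.5] roll -0.09
```

View pics/w3.png

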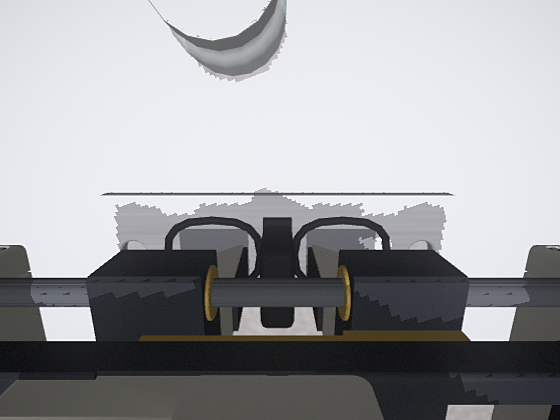

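The fingers are still closing, at 0.08 m/s.

```bash

python3 -m jog '{"slide":[[0,0,0],[0,0,0],[0,0,0],[0,0,0]],"roll":[0,0,0,0],"gripper":[0,0,0,0]}'
python3 -m jog '{"slide":[[0,0,-15],[0,0,-15],[0,0,-20],[0,0,-20],[0,0,0]],"roll":[0,0,0,0,0],"gripper":[0,0,0,0,0]}'
python3 - <<'E'
from h import *
togo(.5383,.1682,.042,70.8)
f=cams.grab_frame("wrist");cv2.imwrite("pics/w4.png",f["color"][:,:,::-1])
E
```

```text
time_s: 5.45
position: [0.5378, 0.1685, 0.0415]
tcp_rot: [-1.818, 2.562, 0.0]
wrist_force: [0.5, 0.1, -0.4]
grip_width: 0.016
time_s: 5.95
position: [0.5391, 0.169, 0.1136]
tcp_rot: [-1.816, 2.559, -0.002]
wrist_force: [-0.1, 0.5, -3.1]
grip_width: 0.0159
t 5.95 pos [0.5391 0.169  0.1136] xdir -109.29 tilt 0.22 F [-0.07  0.52 -3.06] w 0.0159 q7 -2.5
slide now [ 1.2  0.7 71.6] roll -0.09
```

View pics/w4.png

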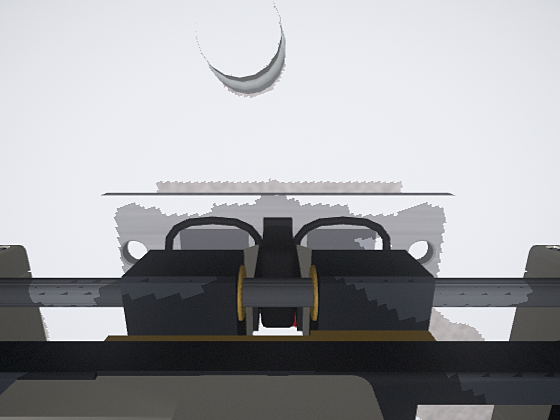

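```bash

python3 -m jog '{"slide":[[0,0,-30],[0,0,-30],[0,0,-10],[0,0,0],[0,0,0]],"roll":[0,0,-5,-6,-6],"gripper":[0,0,0,0,0]}'
python3 - <<'E'
from h import *
f=cams.grab_frame("wrist");crop(f,80,170,400,120,2,"pics/w5.png")
togo(.51,-.2375,.18,88.1)
E
```

```text
time_s: 6.5
position: [0.5374, 0.1682, 0.1805]
tcp_rot: [2.181, -2.26, -0.0]
wrist_force: [0.2, -0.2, -3.2]
grip_width: 0.0158
t 6.55 pos [0.5372 0.168  0.1801] xdir -91.69 tilt 0.11 F [-0.1   1.11 -2.84] w 0.0158 q7 -2.19
slide now [406.1  15.3   0.5] roll 0.21
```

View pics/w5.png

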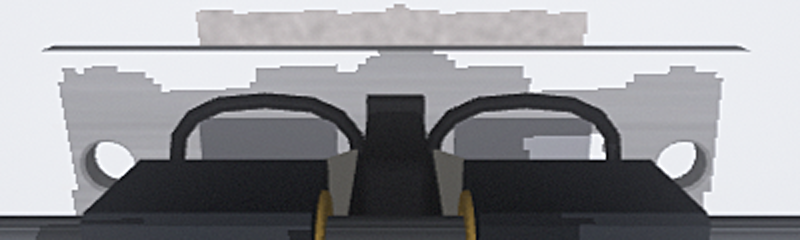

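```bash

python3 -m jog '{"slide":[[30,0,0],[45,0,0],[45,0,0],[45,0,0],[45,0,0]],"roll":[0,0,0,0,0],"gripper":[0,0,0,0,0]}'
python3 -m jog '{"slide":[[45,3,0],[45,5,0],[45,5,0],[40,2,0],[20,0,0]],"roll":[0,0,0,0,0],"gripper":[0,0,0,0,0]}'
python3 -m jog '{"slide":[[0,0,0],[0,0,0]],"roll":[0,0],"gripper":[0,0]}'
python3 - <<'E'
from h import *
np.set_printoptions(precision=4,suppress=True)
togo(.51,-.2375,.18,88.1)
f=cams.grab_frame("wrist");cv2.imwrite("pics/w6.png",f["color"][:,:,::-1])
o=bot.get_obs();M=Ro.from_rotvec(o["tcp_rot"]).as_matrix()
h=ray(f,[[133.5,252.5],[421.5,252.5]],o["position"][2]-.0335)
print(h,np.linalg.norm(h[0]-h[1]),"in tool",(h-o["position"])@M)
print("front edge tool",(ray(f,[[105,193.5],[455,193.5]],o["position"][2]-.0335)-o["position"])@M)
E
```

```text
time_s: 7.05
position: [0.5285, -0.0432, 0.1803]
tcp_rot: [2.173, -2.267, -0.002]
wrist_force: [1.1, 0.5, -2.8]
grip_width: 0.0158
time_s: 7.55
position: [0.5046, -0.2403, 0.18]
tcp_rot: [2.167, -2.271, -0.002]
wrist_force: [0.0, -0.8, -2.2]
grip_width: 0.0155
time_s: 7.75
position: [0.506, -0.2354, 0.1803]
tcp_rot: [2.174, -2.268, -0.003]
wrist_force: [-0.1, -0.1, -3.0]
grip_width: 0.0158
t 7.75 pos [ 0.506  -0.2354  0.1803] xdir -92.43 tilt 0.11 F [-0.07 -0.07 -3.02] w 0.0158 q7 -1.42
slide now [ 1.9 -4.   0.3] roll -0.53
[[ 0.5102 -0.1506  0.1471]
 [ 0.5031 -0.3198  0.1471]] 0.16941312821834384 in tool [[-0.0839 -0.0005  0.0336]
 [ 0.0855 -0.0002  0.0334]]
front edge tool [[-0.0955 -0.0358  0.0336]
 [ 0.0999 -0.0355  0.0333]]
```

View pics/w6.png

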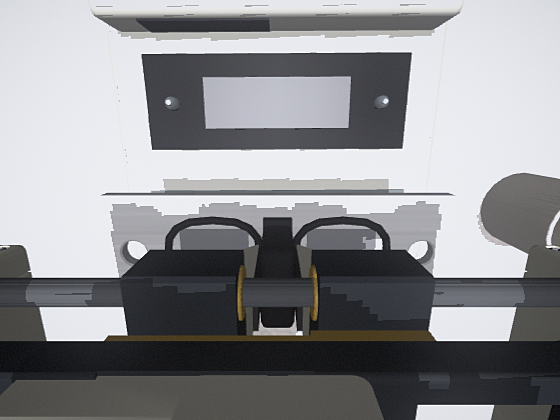

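```bash

python3 - <<'E'
from h import *
f=cams.grab_frame("wrist");crop(f,130,45,290,115,2.75,"pics/w7.png")
E
```

```text
(no output)
```

View pics/w7.png

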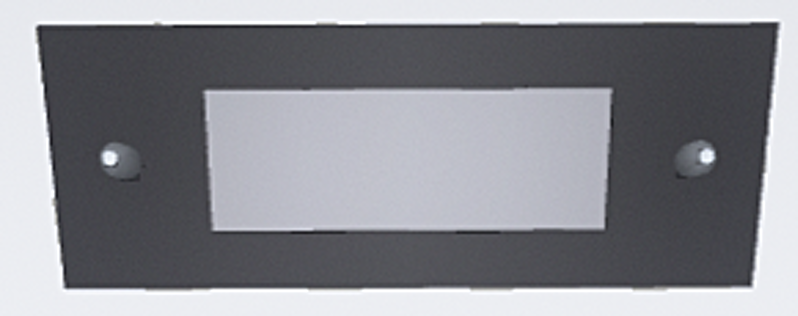

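```bash

python3 - <<'E'
from h import *
np.set_printoptions(precision=4,suppress=True)
f=cams.grab_frame("wrist")
W=lambda p:(np.array(p,float)+.5)/2.75-.5+[130,45]
o=bot.get_obs();M=Ro.from_rotvec(o["tcp_rot"]).as_matrix()
for p,z in (([[110,157],[706,156]],.060),([[126,163],[690,161]],.045),([[36,25],[779,22],[752,287],[64,289]],.045)):
    X=ray(f,W(p),z); print(X,"mean",X.mean(0),np.linalg.norm(X[0]-X[1]),np.degrees(np.arctan2(*(X[0]-X[1])[:2])))
togo(.596,-.2375,.18,88.1)
E
```

```text
[[ 0.601  -0.1531  0.06  ]
 [ 0.5947 -0.3224  0.06  ]] mean [ 0.5979 -0.2378  0.06  ] 0.1694357882992622 2.1429175838192496
[[ 0.6005 -0.1529  0.045 ]
 [ 0.5945 -0.3227  0.045 ]] mean [ 0.5975 -0.2378  0.045 ] 0.1698890356497375 2.0414524098711357
[[ 0.6392 -0.1316  0.045 ]
 [ 0.6316 -0.3466  0.045 ]
 [ 0.5564 -0.3438  0.045 ]
 [ 0.5642 -0.1289  0.045 ]] mean [ 0.5978 -0.2377  0.045 ] 0.21516462764020092 2.0269023360190794
t 7.9 pos [ 0.5068 -0.234   0.1811] xdir -92.2 tilt 0.06 F [ 0.09  0.38 -2.5 ] w 0.0156 q7 -1.42
slide now [  0.1 -89.3   1. ] roll -0.3
```

```bash

python3 -m jog '{"slide":[[0,-25,0],[0,-40,0],[0,-25,20],[0,0,20],[0,0,15]],"roll":[0,0,0,0,0],"gripper":[0,0,0,0,0]}'
python3 -m jog '{"slide":[[0,0,0],[0,0,0],[0,0,0]],"roll":[0,0,0],"gripper":[0,0,0]}'
python3 - <<'E'
from h import *
togo(.5976,-.2370,.1165,87.9)
E
```

```text
time_s: 8.4
position: [0.5968, -0.2374, 0.1248]
tcp_rot: [2.179, -2.263, -0.003]
wrist_force: [-1.3, -1.2, -3.3]
grip_width: 0.016
time_s: 8.7
position: [0.5969, -0.2394, 0.1278]
tcp_rot: [-2.176, 2.265, -0.003]
wrist_force: [-0.1, 0.5, -2.7]
grip_width: 0.0156
t 8.7 pos [ 0.5969 -0.2394  0.1278] xdir -92.3 tilt 0.1 F [-0.08  0.48 -2.7 ] w 0.0156 q7 -1.48
slide now [-2.4 -0.5 11.3] roll -0.2
```

```bash

python3 -m jog '{"slide":[[-2.4,-0.5,5],[0,0,5],[0,0,0],[0,0,0]],"roll":[0,0,0,0],"gripper":[0,0,0,0]}'
python3 - <<'E'
from h import *
togo(.5976,-.2370,.1165,87.9)
for n in("scene","side"):
    f=cams.grab_frame(n)
    x,y=((130,140) if n=="scene" else (260,210))
    crop(f,x,y,150,110,5,f"pics/{n}8.png")
f=cams.grab_frame("wrist");cv2.imwrite("pics/w8.png",f["color"][:,:,::-1])
E
```

```text
time_s: 9.1
position: [0.597, -0.2368, 0.1164]
tcp_rot: [2.176, -2.265, -0.0]
wrist_force: [0.1, -0.4, -2.8]
grip_width: 0.0161
t 9.1 pos [ 0.597  -0.2368  0.1164] xdir -92.29 tilt 0.02 F [ 0.09 -0.45 -2.82] w 0.0161 q7 -1.49
slide now [ 0.1 -0.6 -0.1] roll -0.19
```

View pics/scene8.png

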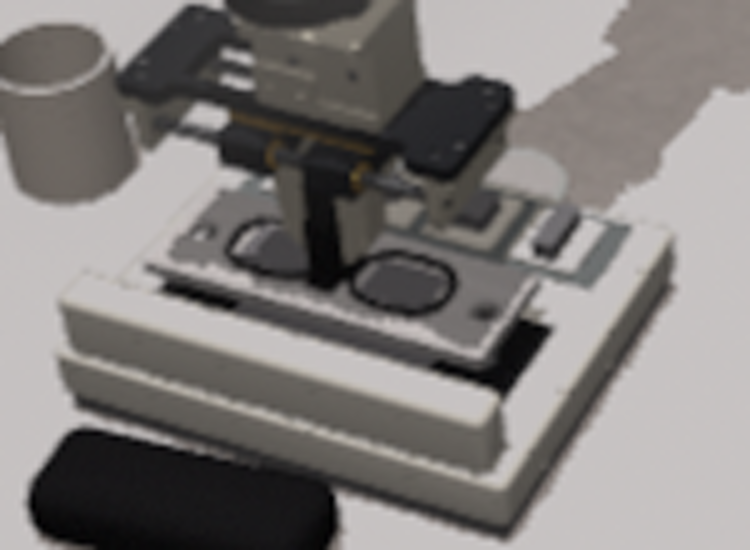

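View pics/side8.png

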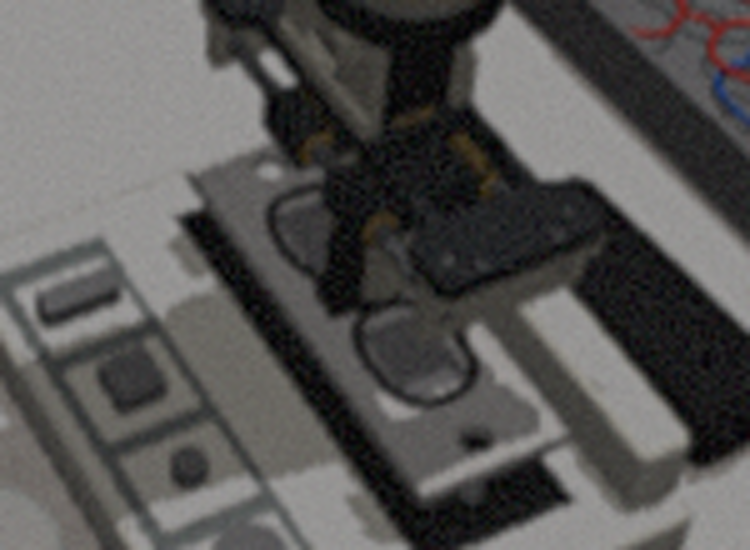

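View pics/w8.png

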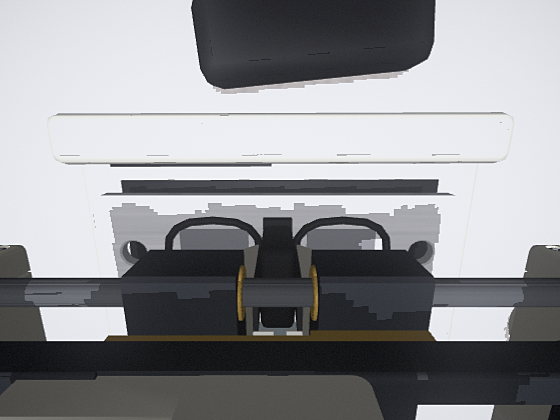

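The holder hovers over the deck and is parallel to it, with a peg visible below the near end in the side view. I'll lower it in steps.

```bash

python3 -m jog '{"slide":[[0,-0.5,6],[0,0,5],[0,0,0],[0,0,0]],"roll":[0,0,0,0],"gripper":[0,0,0,0]}'
python3 - <<'E'
from h import *
togo(.5976,-.2370,.1065,87.9)
f=cams.grab_frame("wrist");crop(f,100,225,360,50,2.2,"pics/w9.png")
E
```

```text
time_s: 9.65
position: [0.5975, -0.2368, 0.1052]
tcp_rot: [2.176, -2.265, -0.001]
wrist_force: [0.6, -1.0, -2.3]
grip_width: 0.0162
t 9.65 pos [ 0.5975 -0.2368  0.1052] xdir -92.29 tilt 0.04 F [ 0.62 -0.99 -2.28] w 0.0162 q7 -1.5
slide now [ 0.2 -0.1 -1.3] roll -0.19
```

View pics/w9.png

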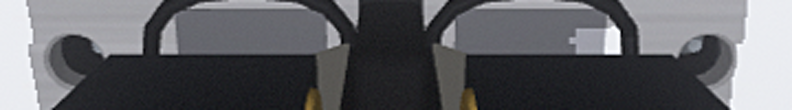

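```bash

python3 -m jog '{"slide":[[0,0,4],[0,0,4],[0,0,0],[0,0,0]],"roll":[0,0,0,0],"gripper":[0,0,0,0]}'
python3 - <<'E'
from h import *
togo(.5976,-.2370,.0865,87.9)
f=cams.grab_frame("wrist");crop(f,100,225,360,50,2.2,"pics/w10.png")
E
```

```text
time_s: 10.1
position: [0.5976, -0.2368, 0.0973]
tcp_rot: [2.177, -2.265, -0.001]
wrist_force: [-0.0, 0.5, -3.2]
grip_width: 0.0158
t 10.1 pos [ 0.5976 -0.2368  0.0973] xdir -92.28 tilt 0.02 F [-0.03  0.47 -3.17] w 0.0158 q7 -1.5
slide now [ 0.2 -0.1 10.8] roll -0.18
```

View pics/w10.png

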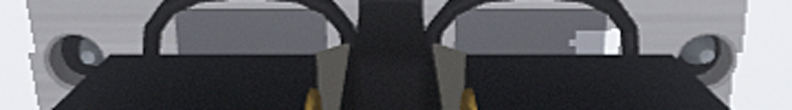

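Both peg tips are now inside the holes, symmetrically, with no added force. I'll continue down.

```bash

python3 -m jog '{"slide":[[0,0,4],[0,0,3.5],[0,0,0],[0,0,0]],"roll":[0,0,0,0],"gripper":[0,0,0,0]}'
python3 -m jog '{"slide":[[0,0,2],[0,0,0],[0,0,0]],"roll":[0,0,0],"gripper":[0,0,0]}'
python3 - <<'E'
from h import *
togo(.5976,-.2370,.0865,87.9)
E
```

```text
time_s: 10.55
position: [0.5975, -0.2368, 0.0898]
tcp_rot: [2.177, -2.265, -0.0]
wrist_force: [1.3, 0.1, -3.1]
grip_width: 0.0158
time_s: 10.85
position: [0.5976, -0.2369, 0.088]
tcp_rot: [2.176, -2.265, -0.0]
wrist_force: [-0.3, 0.1, -2.5]
grip_width: 0.0153
t 10.85 pos [ 0.5976 -0.2369  0.088 ] xdir -92.29 tilt 0.0 F [-0.3   0.06 -2.54] w 0.0153 q7 -1.5
slide now [0.1 0.  1.5] roll -0.19
```

```bash

python3 -m jog '{"slide":[[0,0,1],[0,0,0],[0,0,1],[0,0,0]],"roll":[0,0,0,0],"gripper":[0,0,0,0]}'
python3 - <<'E'
from h import *
togo(.5976,-.2370,.0865,87.9)
f=cams.grab_frame("wrist");crop(f,100,225,360,50,2.2,"pics/w11.png")
E
```

```text
time_s: 11.25
position: [0.5978, -0.2369, 0.0866]
tcp_rot: [-2.177, 2.265, -0.001]
wrist_force: [-1.7, 0.3, 3.6]
grip_width: 0.0158
t 11.25 pos [ 0.5978 -0.2369  0.0866] xdir -92.29 tilt 0.02 F [-1.72  0.33  3.63] w 0.0158 q7 -1.5
slide now [0.1 0.2 0.1] roll -0.19
```

View pics/w11.png

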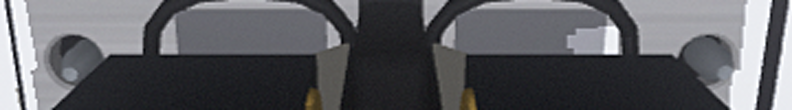

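It is seated: the vertical wrist force rose by about 6 N at the expected height of 0.0866. I'll release.

```bash

python3 -m jog '{"slide":[[0,0,0],[0,0,0],[0,0,0],[0,0,0],[0,0,0]],"roll":[0,0,0,0,0],"gripper":[60,60,60,60,60]}'
python3 -m jog '{"slide":[[0,0,0],[0,0,-10],[0,0,-20],[0,0,-30],[0,0,-30]],"roll":[0,0,0,0,0],"gripper":[60,60,60,60,60]}'
python3 - <<'E'
from h import *
togo(.4923,-.3120,.12,87.9)
f=cams.grab_frame("wrist");cv2.imwrite("pics/w12.png",f["color"][:,:,::-1])
for n in("scene","side"):
    f=cams.grab_frame(n)
    x,y=((130,140) if n=="scene" else (260,210))
    crop(f,x,y,150,110,5,f"pics/{n}12.png")
E
```

```text
time_s: 11.8
position: [0.5977, -0.2368, 0.086]
tcp_rot: [-2.177, 2.265, -0.0]
wrist_force: [-0.5, -0.3, 0.3]
grip_width: 0.051
time_s: 12.3
position: [0.5975, -0.2367, 0.1775]
tcp_rot: [2.177, -2.265, -0.001]
wrist_force: [0.8, -0.0, -0.2]
grip_width: 0.055
t 12.3 pos [ 0.5975 -0.2367  0.1775] xdir -92.28 tilt 0.02 F [ 0.77 -0.02 -0.17] w 0.055 q7 -1.47
slide now [ 79.4 102.1  57.5] roll -0.18
```

View pics/w12.png

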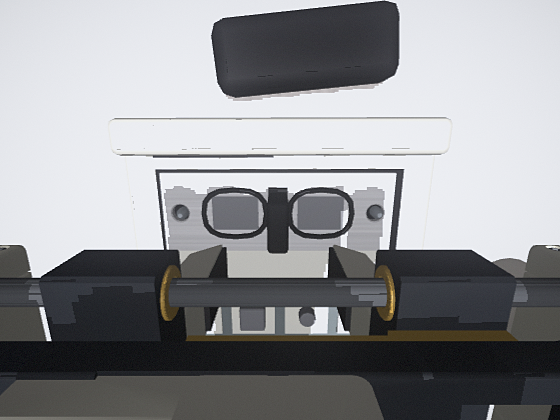

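View pics/scene12.png

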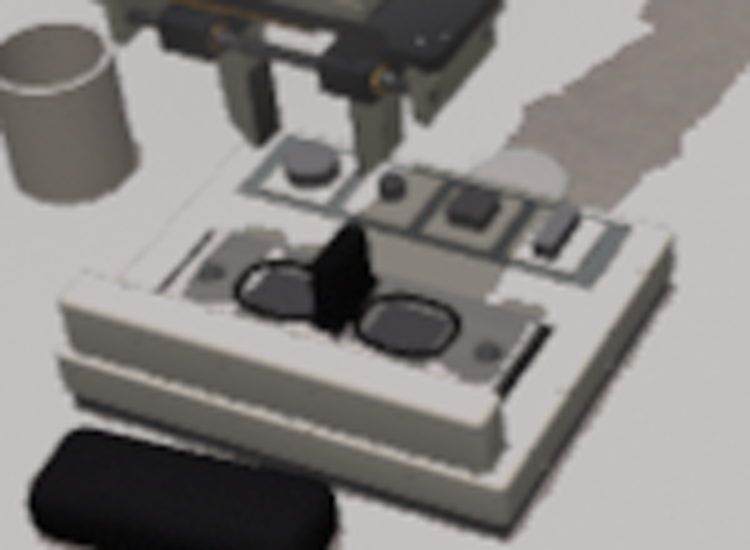

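View pics/side12.png

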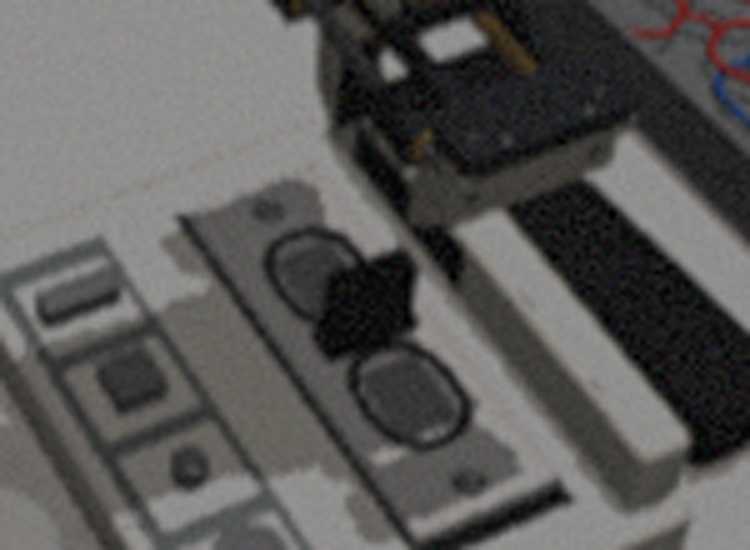

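The holder sits flat, with both pegs through the holes. From tracer −y to +y, the keys are large, small, square, bar. Next I'll shut the fingers and go above the large key.

```bash

python3 -m jog '{"slide":[[20,25,0],[30,35,0],[29,35,0],[0,7,0],[0,0,0]],"roll":[0,0,0,0,0],"gripper":[0,0,0,0,0]}' 20
python3 -m jog '{"slide":[[0,0,25],[0,0,25],[0,0,0],[0,0,0]],"roll":[0,0,0,0],"gripper":[0,0,0,0]}'
python3 - <<'E'
from h import *
togo(.4926,-.3121,.0735,87.9)
f=cams.grab_frame("wrist");cv2.imwrite("pics/w13.png",f["color"][:,:,::-1])
for n in("scene","side"):
    f=cams.grab_frame(n)
    x,y=((130,120) if n=="scene" else (240,230))
    crop(f,x,y,150,110,5,f"pics/{n}13.png")
E
```

```text
time_s: 12.95
position: [0.4906, -0.3127, 0.1756]
tcp_rot: [2.172, -2.268, -0.002]
wrist_force: [1.1, 0.2, 0.4]
grip_width: 0.0197
time_s: 13.35
position: [0.4935, -0.3105, 0.126]
tcp_rot: [-2.178, 2.263, 0.002]
wrist_force: [0.5, -0.2, 0.2]
grip_width: 0.0003
t 13.35 pos [ 0.4935 -0.3105  0.126 ] xdir -92.18 tilt 0.07 F [ 0.52 -0.23  0.22] w 0.0003 q7 -1.31
slide now [ 1.7  0.8 52.5] roll -0.08
```

View pics/w13.png

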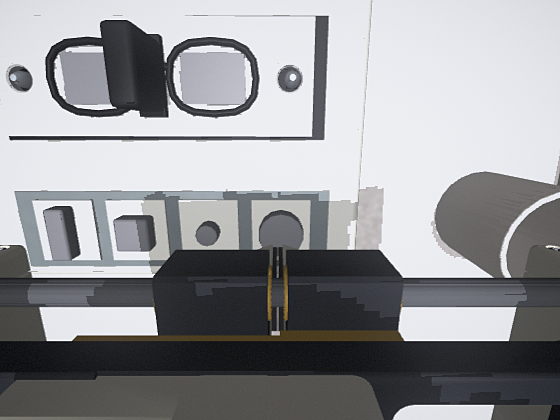

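View pics/scene13.png

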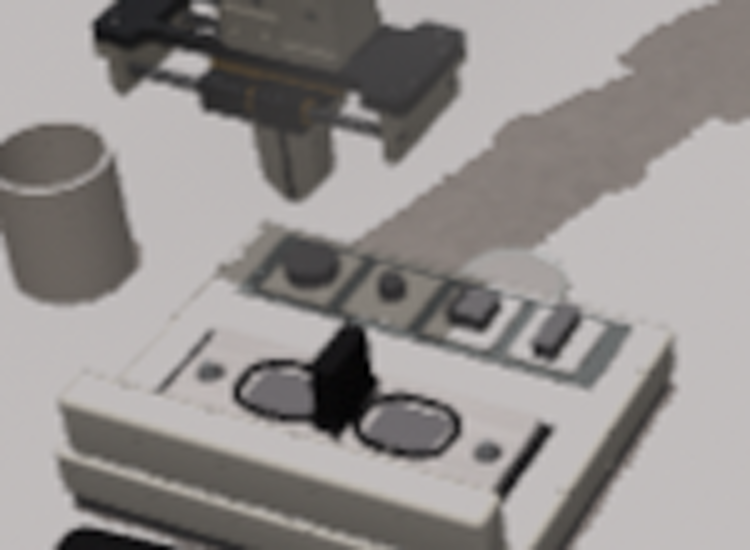

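View pics/side13.png

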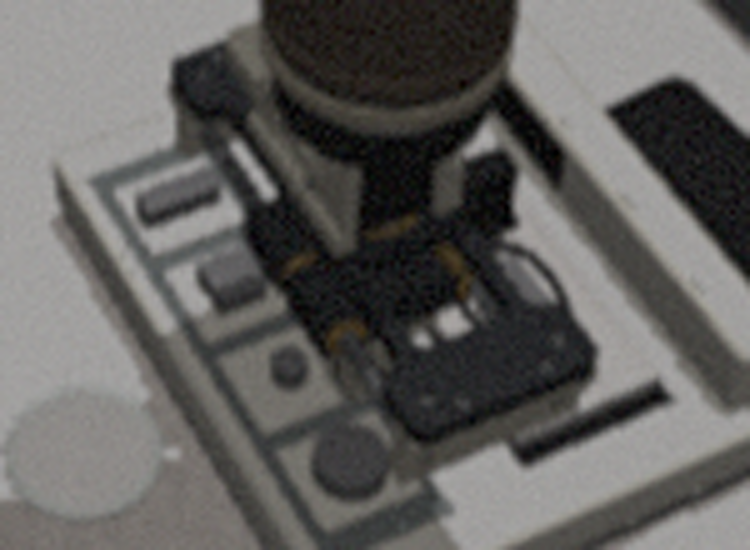

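```bash

python3 - <<'E'
from h import *
np.set_printoptions(precision=4,suppress=True)
f=cams.grab_frame("wrist")
crop(f,10,185,330,70,2.4,"pics/w14.png")
h=ray(f,[[19.5,78],[290,78.5]],.053);print(h,h.mean(0),np.linalg.norm(h[0]-h[1]))
print(ray(f,[[281,231],[206,231]],.06))
print(proj(f,[[.4926,-.3121,.06],[.4945,-.2601,.06],[.4982,-.1561,.06]]))
E
```

```text
[[ 0.602  -0.1531  0.053 ]
 [ 0.5951 -0.3233  0.053 ]] [ 0.5985 -0.2382  0.053 ] 0.17037032262533858
[[ 0.4966 -0.314   0.06  ]
 [ 0.4986 -0.2622  0.06  ]]
[[278.5116 236.5549]
 [203.6253 236.7675]
 [ 53.8232 237.3289]]
```

View pics/w14.png

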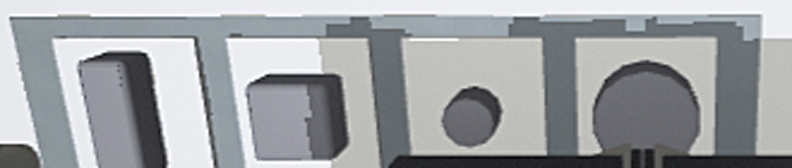

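The predicted key positions agree with this view to within about 1–2 mm. I'll press the large key.

```bash

python3 -m jog '{"slide":[[1.5,0.5,20],[0,0,15],[0,0,5],[0,0,0],[0,0,0]],"roll":[0,0,0,0,0],"gripper":[0,0,0,0,0]}'
python3 - <<'E'
from h import *
togo(.4928,-.3121,.0732,87.9)
E
```

```text
time_s: 14.05
position: [0.4927, -0.3133, 0.0869]
tcp_rot: [-2.176, 2.265, -0.002]
wrist_force: [0.4, -0.3, 0.3]
grip_width: 0.0004
t 14.05 pos [ 0.4927 -0.3133  0.0869] xdir -92.28 tilt 0.07 F [ 0.42 -0.28  0.33] w 0.0004 q7 -1.33
slide now [-1.2 -0.1 13.7] roll -0.18
```

```bash

python3 -m jog '{"slide":[[0,0,6],[0,0,4],[0,0,4],[0,0,0],[0,0,0]],"roll":[0,0,0,0,0],"gripper":[0,0,0,0,0]}'
python3 - <<'E'
from h import *
togo(.4928,-.3121,.0732,87.9)
E
```

```text
time_s: 14.55
position: [0.4927, -0.3135, 0.073]
tcp_rot: [-2.176, 2.265, -0.003]
wrist_force: [-0.6, 0.4, 11.5]
grip_width: 0.0005
t 14.55 pos [ 0.4927 -0.3135  0.073 ] xdir -92.29 tilt 0.1 F [-0.63  0.37 11.47] w 0.0005 q7 -1.33
slide now [-1.4 -0.  -0.2] roll -0.19
```

It bottomed out at 11.5 N, where full travel needs about 4 N. I'll lift and go to the bar key.

```bash

python3 -m jog '{"slide":[[0,0,-15],[0,0,-20],[0,0,0],[-20,0,0],[-40,0,0]],"roll":[0,0,0,0,0],"gripper":[0,0,0,0,0]}'
python3 -m jog '{"slide":[[-40,0,0],[-40,0,0],[-18,0,0],[0,0,0],[0,0,0]],"roll":[0,0,0,0,0],"gripper":[0,0,0,0,0]}'
python3 - <<'E'
from h import *
np.set_printoptions(precision=4,suppress=True)
togo(.4982,-.1565,.0730,87.9)
f=cams.grab_frame("wrist");cv2.imwrite("pics/w15.png",f["color"][:,:,::-1])
print(proj(f,[[.4982,-.1561,.06],[.4945,-.2601,.06]]))
E
```

```text
time_s: 15.05
position: [0.4936, -0.256, 0.1063]
tcp_rot: [2.169, -2.27, 0.001]
wrist_force: [1.0, 0.7, -0.2]
grip_width: 0.0005
time_s: 15.55
position: [0.4981, -0.1556, 0.1066]
tcp_rot: [2.177, -2.264, -0.0]
wrist_force: [0.4, -0.1, 0.1]
grip_width: 0.0006
t 15.55 pos [ 0.4981 -0.1556  0.1066] xdir -92.25 tilt 0.04 F [ 0.37 -0.08  0.08] w 0.0006 q7 -1.6
slide now [ 0.9 -0.2 33.6] roll -0.15
[[278.528  245.1931]
 [443.76   244.5618]]
```

View pics/w15.png

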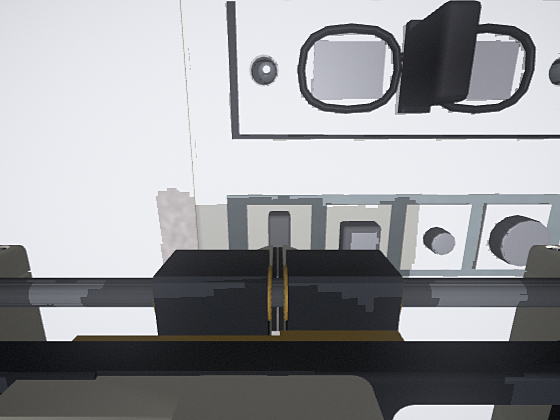

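The bar key, at column 279, is directly under the finger line, and the large key is up again. I'll press.

```bash

python3 -m jog '{"slide":[[0,0,12],[0,0,9],[0,0,6],[0,0,4],[0,0,2.5]],"roll":[0,0,0,0,0],"gripper":[0,0,0,0,0]}'
python3 -m jog '{"slide":[[0,0,0],[0,0,0]],"roll":[0,0],"gripper":[0,0]}'
python3 - <<'E'
from h import *
togo(.4982,-.1565,.0730,87.9)
f=cams.grab_frame("side");crop(f,240,230,150,110,5,"pics/side16.png")
E
```

```text
time_s: 16.1
position: [0.4977, -0.1558, 0.073]
tcp_rot: [2.175, -2.265, -0.001]
wrist_force: [-4.0, -1.4, 12.2]
grip_width: 0.0004
time_s: 16.3
position: [0.498, -0.1556, 0.0736]
tcp_rot: [2.176, -2.265, -0.0]
wrist_force: [-3.0, -0.5, 4.3]
grip_width: 0.0006
t 16.3 pos [ 0.498  -0.1556  0.0736] xdir -92.31 tilt 0.04 F [-2.95 -0.54  4.29] w 0.0006 q7 -1.63
slide now [ 0.9 -0.2  0.6] roll -0.21
```

View pics/side16.png

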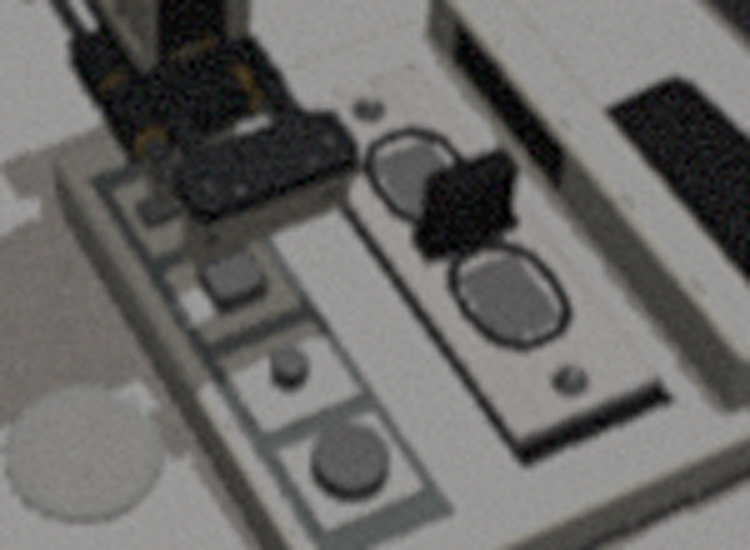

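The bar key is fully down, with a 12 N peak and about 4.3 N held, and the other keys are up. Next is the small key.

```bash

python3 -m jog '{"slide":[[0,0,-15],[0,0,-20],[0,0,0],[25,0,0],[40,0,0]],"roll":[0,0,0,0,0],"gripper":[0,0,0,0,0]}'
python3 -m jog '{"slide":[[35,0,0],[5,0,0],[0,0,0],[0,0,0]],"roll":[0,0,0,0],"gripper":[0,0,0,0]}'
python3 - <<'E'
from h import *
np.set_printoptions(precision=4,suppress=True)
togo(.4952,-.2608,.0730,87.9)
f=cams.grab_frame("wrist");cv2.imwrite("pics/w17.png",f["color"][:,:,::-1])
E
```

```text
time_s: 16.85
position: [0.4968, -0.2179, 0.1085]
tcp_rot: [-2.182, 2.258, 0.0]
wrist_force: [-0.1, 0.1, -0.1]
grip_width: 0.0006
time_s: 17.25
position: [0.4944, -0.2589, 0.1081]
tcp_rot: [-2.177, 2.264, 0.001]
wrist_force: [0.0, 0.1, -0.7]
grip_width: 0.0007
t 17.25 pos [ 0.4944 -0.2589  0.1081] xdir -92.22 tilt 0.06 F [ 0.01  0.07 -0.72] w 0.0007 q7 -1.41
slide now [ 1.9 -0.9 35.1] roll -0.12
```

View pics/w17.png

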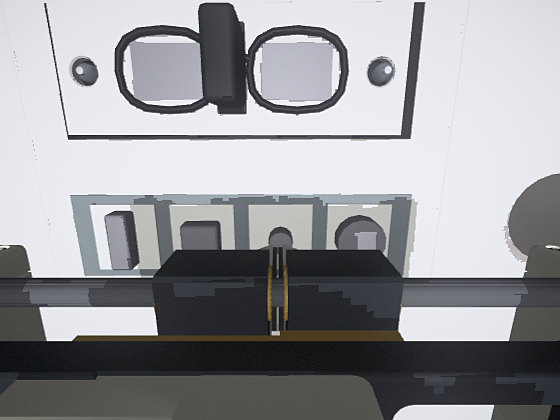

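The small key at (281,240) is just right of the fingers, so I'll shift 1.5 mm and press.

```bash

python3 -m jog '{"slide":[[1.5,-0.8,12],[0,0,9],[0,0,6],[0,0,4],[0,0,0]],"roll":[0,0,0,0,0],"gripper":[0,0,0,0,0]}'
python3 -m jog '{"slide":[[0,0,4.5],[0,0,0],[0,0,0]],"roll":[0,0,0],"gripper":[0,0,0]}'
python3 - <<'E'
from h import *
togo(.4952,-.2608,.0730,87.9)
f=cams.grab_frame("side");crop(f,240,230,150,110,5,"pics/side18.png")
E
```

```text
time_s: 17.8
position: [0.4946, -0.2612, 0.0768]
tcp_rot: [2.177, -2.265, -0.002]
wrist_force: [-0.8, 2.2, 1.7]
grip_width: 0.0007
time_s: 18.1
position: [0.4951, -0.2616, 0.0733]
tcp_rot: [-2.177, 2.265, -0.001]
wrist_force: [-0.5, 2.0, 4.5]
grip_width: 0.0004
t 18.1 pos [ 0.4951 -0.2616  0.0733] xdir -92.28 tilt 0.03 F [-0.55  2.02  4.51] w 0.0004 q7 -1.42
slide now [-0.8 -0.1  0.3] roll -0.18
```

View pics/side18.png

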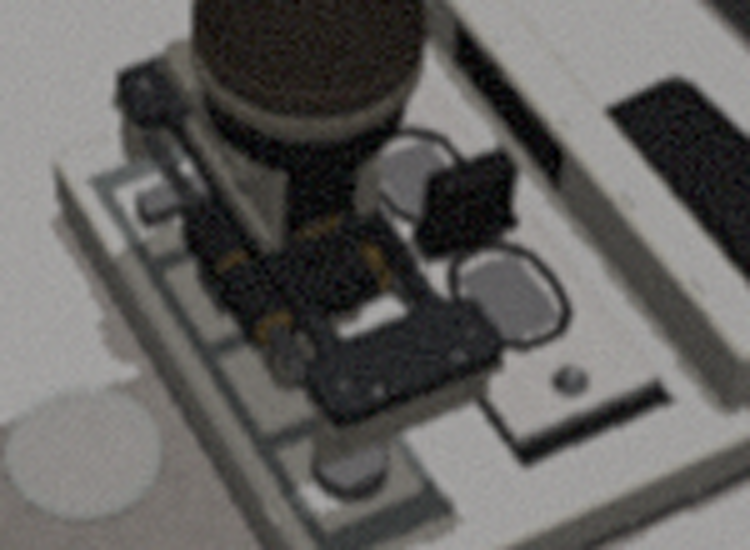

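```bash

python3 -m jog '{"slide":[[0,0,0.8],[0,0,0]],"roll":[0,0],"gripper":[0,0]}'
python3 -m jog '{"slide":[[0,0,-15],[0,0,-25],[0,0,-30],[0,0,-30],[0,0,0]],"roll":[0,0,0,0,0],"gripper":[0,0,0,0,0]}'
python3 -m jog '{"slide":[[0,0,0],[0,0,0],[0,0,0],[0,0,0]],"roll":[0,0,0,0],"gripper":[0,0,0,0]}'
python3 - <<'E'
from h import *
np.set_printoptions(precision=4,suppress=True)
togo(.4952,-.2608,.18,87.9)
f=cams.grab_frame("wrist");cv2.imwrite("pics/w19.png",f["color"][:,:,::-1])
f=cams.grab_frame("scene");crop(f,120,130,150,110,5,"pics/scene19.png")
E
```

```text
time_s: 18.35
position: [0.4952, -0.2616, 0.073]
tcp_rot: [-2.177, 2.265, -0.001]
wrist_force: [-3.4, 3.1, 11.0]
grip_width: 0.0004
time_s: 18.85
position: [0.4972, -0.2629, 0.1761]
tcp_rot: [-2.175, 2.264, -0.011]
wrist_force: [0.4, -0.6, 0.2]
grip_width: 0.0005
time_s: 19.25
position: [0.4944, -0.2616, 0.1713]
tcp_rot: [2.176, -2.265, -0.002]
wrist_force: [-0.7, 1.1, -0.3]
grip_width: 0.0006
t 19.25 pos [ 0.4944 -0.2616  0.1713] xdir -92.28 tilt 0.09 F [-0.69  1.09 -0.3 ] w 0.0006 q7 -1.37
slide now [-0.8 -0.7 -8.7] roll -0.18
```

View pics/w19.png

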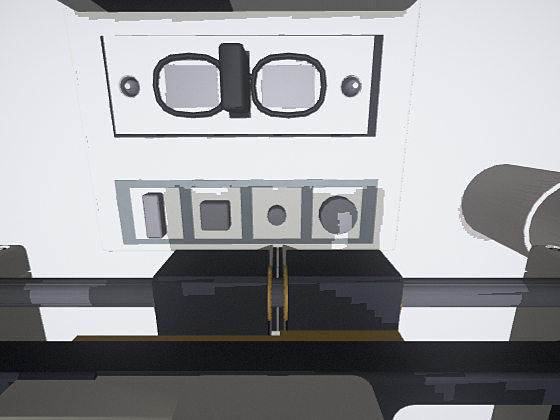

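View pics/scene19.png

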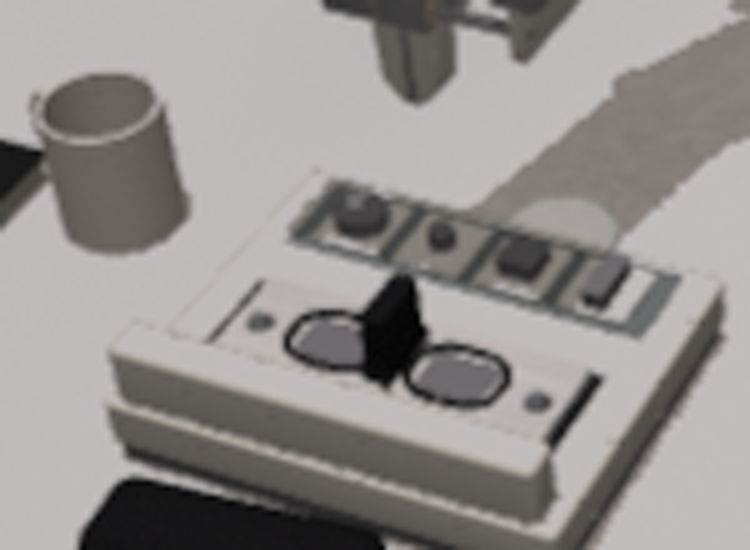

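The small key bottomed at 11 N. All keys are up, the holder is home over both pegs at (130,86) and (351,86), and the arm is clear.

```bash
python3 -c "
from station import sign_off
print(sign_off())"
```

```text
the job is handed in; nothing more can be done
None
```

The holder is on the tracer, I pressed the three keys in order, and the job was handed in at about 19.4 s. `sign_off()` gives no verdict, so the result below rests on my own checks.

- **Holder:** I gripped it by its block, aligned it to the pegs using the wrist camera, and lowered it in small steps. It touched down at the expected height (TCP at 0.0866 m, with the vertical wrist force up by about 6 N), and I then released it. A later wrist view put the hole centres' midpoint at (0.5985, -0.2382), about 1 mm from the measured seat.
- **Keys:** I pressed large, then bar, then small with the fingers shut. Peak force was about 11–12 N on each, against about 4 N to push a key right down, so each reached its stop.
- **Last pictures:** All four keys are up, the holder is flat over both pegs, and the arm is clear of everything. I never moved to or pressed the square key. I saw no contact with any bystander, but did not measure their positions at the end.
- **Disagreements:** Key positions differed by up to about 6 mm in x between the scene and side views. I used the tracer layout instead, and the wrist view agreed with that to about 1–2 mm. The arm also settled 1–3 mm off some targets, which I corrected before lowering the holder and before the bar and small keys. The large key was pressed about 1.4 mm off its planned centre.

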